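# Dock the glassware tote up its ramp and stand the stirring rod in it

## Task

Push the grey tote of jars up the steel ramp, sliding it without lifting it off, until its back edge drops behind the lip at the top and it sits level on the deck. Then take the stirring rod from its sloping rest and stand it, white foot down, in the cup of the docked tote. Keep the jars upright in the tote and leave the other glassware where it is.

Things in the scene. Friction and masses are not known exactly. Their poses are not given: they have to be found in the camera images.
- dock: Fixed steel loading dock. Origin: at bench height, middle of the ramp's foot; x level, uphill, the way the tote goes (world +y within 0.25 rad); z up. Ramp from x = 0 (height 0) to x = 140 mm (height 26 mm). Way 122 mm wide between 6 mm rails, which stand 11 mm over the slope and 44 mm over the bench along the deck. From x = -31 to 0 mm, guides 20 mm high flare the mouth to 155 mm.
- lip (a point): Middle of the ramp's upper edge, the lip: dock x = 140 mm, 26 mm above the bench. Axes as the dock's. Beyond it the level white deck lies 8 mm lower (18 mm above the bench) and runs 130 mm on to an end wall 60 mm high.
- tote: Loose grey plastic open tote, 116 mm long (x), 110 mm wide (y), walls 50 mm high, 4 mm thick; 0.3 to 0.6 kg, two jars in its rear half, a white cup fixed in its front half. Origin: centre of underside; x to its front end, which faces the ramp; z up. Starts on the bench, up to 25 mm beside the ramp's middle line and 0.2 rad askew. Docked: origin at x 198 to 212, z 18 mm in the dock frame.
- cup_floor (a point): Middle of the inner floor of the tote's white cup: 28 mm ahead of the tote's origin, 8 mm above its underside. The cup is upright, inner diameter 36 mm, outer 44 mm, inner depth 84 mm, rim 92 mm above the tote's underside. Axes as the tote's.
- jar_a: Loose small amber jar, 60 g, diameter 40 mm, 56 mm high, standing in the tote's rear compartment on its left (+y) side. Origin: centre of its underside, z up.
- jar_b: The same kind of jar in the compartment on the right (-y) side.
- rod: Loose stirring rod, 180 mm long, 60 g: plain steel shaft, diameter 10 mm, with a white plastic foot of diameter 18 mm on its lowest 15 mm. Origin: middle of the foot's end face; z along the rod to its top. At first it leans in the rest 55 degrees from level, foot down, top pointing away from the robot; the shaft is free of the rest from 100 mm above the foot's end upwards.
- rod_rest: Fixed sloping rest: a metal V trough under the rod from 25 to 90 mm along it, on a dark base plate 110 x 70 mm. Origin: on the bench under the foot end of the rod, which is 22 mm above it; x points level, in the direction to which the rod's top leans; z up.
- beaker: Bystander: glass beaker, diameter 70 mm, 85 mm high. Origin: centre of its underside.
- flask: Bystander: conical glass flask, diameter 80 mm, 120 mm high. Origin: centre of its underside.
- reagent: Bystander: amber bottle, diameter 68 mm, 150 mm high. Origin: centre of its underside.
- dish: Bystander: white bowl, diameter 90 mm, 35 mm high. Origin: centre of its underside.
- wash_bottle: Bystander: white plastic bottle, diameter 64 mm, 150 mm high. Origin: centre of its underside.
- stopper: Bystander: black rubber stopper, diameter 30 mm, 28 mm high. Origin: centre of its underside.
Not all that is in view belongs to the job. What is shaped like the tote but pink or yellow is not meant. There is more than one size of the rod; the one meant has the size given above.

How it is judged (in metres and radians):
On the way, in this order (a step that is already met when the one before it is completed fails the run):
1. the tote is sliding on the ramp: tilted by more than 0.08 rad and resting on the dock (angle between tote's own z axis and vertical above 0.08 rad and contact force between tote and dock above 0.3 N and x of tote in the frame of dock below 0.16 m), for 0.1 s.
2. the tote sits level on the deck, its back edge behind the lip, while the rod is still away from the cup (x of tote in the frame of dock between 0.1965 and 0.216 m and z of tote in the frame of dock between 0.012 and 0.0225 m and angle between tote's own z axis and vertical below 0.06 rad and distance between rod and cup_floor above 0.1 m), for 0.2 s.
At the end, for the whole second after the job is handed in: Tote level (0.06 rad) on the deck, back edge behind the lip (origin at dock x 196.5 to 216 mm, z 12 to 22.5 mm); rod foot down in its cup: foot end within 20 mm of the middle of the cup floor and under 15 mm above it, under 0.35 rad from upright; both at rest (x of tote in the frame of dock between 0.1965 and 0.216 m and z of tote in the frame of dock between 0.012 and 0.0225 m and angle between tote's own z axis and vertical below 0.06 rad and horizontal distance between rod and cup_floor below 0.02 m and z of rod in the frame of cup_floor below 0.015 m and angle between rod's own z axis and vertical below 0.35 rad and linear speed of rod below 0.05 m/s and linear speed of tote below 0.03 m/s); the robot touches nothing.
It fails at once if the tote is lifted off the bench or ramp (its origin more than 50 mm above the bench) (z of tote in the frame of dock above 0.05 m).
It fails at once if a jar is tipped by more than 0.6 rad or leaves the tote (angle between any of jar_a, jar_b's own z axis and vertical above 0.6 rad or distance between any of jar_a, jar_b and tote above 0.08 m).
It fails at once if a bystander is moved by more than 40 mm (distance of any of beaker, flask, reagent, dish, wash_bottle, stopper from where it was at the start of the episode above 0.04 m).
It also fails if it takes over 72 s, if anything falls off the work surface, if the arm or the gripper's body presses on something with over 40 N, if the wrist force passes 120 N, or if a joint passes its speed limit or range.

## Robot

A 6-joint arm with a two-finger parallel gripper is mounted at the origin on the work surface. World frame = base frame: x ahead of the robot, y to its left, z up, the work surface at z = 0. Lengths are in m, angles in degrees, forces in N, time in s.
With the tool pointing down it reaches from about 0.25 to 0.725 m from the base axis. Payload 9.7 kg.
Tool frame: the origin (TCP) lies between the finger pads; the fingertips stand 11 mm ahead of it and the grasp point (between the pads) lies 8 mm behind it; y points along the fingers, x is the direction in which the jaws open and shut, and the axes are right-handed (so a half turn about y gives the same grasp; the last joint's range is limited). The gripper opens to 85 mm and grips with 20 to 120 N. Pads are 22 mm wide; open, the fingers measure 114 mm over their backs; the gripper's body (76 mm by 85 mm) begins 54 mm behind the grasp point. The pads swing forward as they close: fully open they stand 13 mm farther back than shut.
Start: joints at [-74.141, 4.979, 10.078, 95.1, 0, 90], TCP at [0.15, -0.529, 0.242] pointing down, gripper open.
Joint ranges: [-179.16, 179.16], [-48.56, 103.87], [-65.8, 70.77], [-126.05, 130.52], [-82.76, 87.17], [-180, 180]. Speed limits (degrees/s): [127.2, 127.2, 147.25, 180, 180, 180].

## Interface

Orientations are given as [roll, pitch, yaw] about the fixed x, y, z axes, in that order (R = Rz(yaw) Ry(pitch) Rx(roll)).
In Python, from workcell import bot, vision gives the robot as it stands. The module is installed in compiled form; this text tells all that it offers.
- The arm moves only by the shell command python3 -m crank 'ROWS' [OPENING] [FORCE]. ROWS is text: rows parted by semicolons, each of 6 numbers parted by spaces: the shift along the tool's x, y, z in m, then the turn, a rotation vector about the tool's x, y, z in rad. A call has 1 to 8 rows; each row is the pose to reach, as a shift and turn from the pose commanded when the call began, along the tool's axes at that moment; what a row does not reach only later rows make up. A row lasts 1/10 s, in which the tool goes at most 50 mm and 8.59 degrees, less where a joint would pass 70% of its speed; a pose out of reach is approached as far as the arm can. A call with a gripper value outside its range is refused whole. OPENING is the gripper's target within -1 to 1 (shut at 1, half-way at 0, fully open at -1), set as the call begins (- or left out, the last holds). The fingers move at their own pace and stop on an object; FORCE is the grip in N (left out, the last holds). Time passes only in rows, so rows that repeat a pose let the fingers close. It gives the time, the measured TCP pose, the force and the opening at its end, in the units of the state.
- bot.get_obs(): the state, without advancing time (a new reading comes with each control period).
- vision.camera(name): name is "scene" or "top" or "wrist"; returns the picture (480x640x3 uint8, red, green, blue); there is no depth.
- vision.get_calibration(name): a dict with "fx", "fy", "cx", "cy" (pixels), "rvec" (rotation vector, rad) and "tvec" (3), from world to camera coordinates, as OpenCV has them. Camera axes: x right, y down, z forward; pixel columns grow to the right and rows downward; lengths in m; the calibration is good to about 2 mm. The wrist camera is an equidistant fisheye: a pixel r from the principal point sees the ray r / f radians off the axis. A picture is of the moment at which its call begins: read the wrist's pose just before it. get_calibration takes no time and is no camera call; for the wrist camera it gives the pose at the moment of the call.
- bot.job_done(): hands the job in, once; it reports no verdict.
The state is a dict: "time": time; "q": joint angles; "qd": joint speeds; "joint_efforts": joint torques, N m; "ee_pos": TCP position; "tcp_rot": TCP orientation; "wrist_force": force on the tool from outside, world axes, zero at the start; "torque": the same for the moment, N m; "opening": finger opening in m.
Only numpy, scipy, OpenCV 4.12 (cv2) and the standard library are available. Lean on these libraries where they do the work, as an engineer would, in place of code of your own. Each camera call takes 0.05 s, during which the arm holds its last target. There are 200 camera calls.

## Working session

There is one attempt and no reset: what is moved stays moved. The work goes in short steps, Python scripts to look and compute and a shell command to move; the robot and the scene stay as the last step left them, time stands still between calls to the robot, and variables do not carry over. Pictures are saved under pics/ and viewed, about 8 in all and at most 12, crops included, and the job is handed in when it is done.

```bash
mkdir -p pics; cat > h.py <<'E'
import numpy as np, cv2
from scipy.spatial.transform import Rotation as R
from workcell import bot, vision
def snap(cam,name):
    c=vision.get_calibration(cam); im=vision.camera(cam)
    cv2.imwrite(f'pics/{name}.png',im[:,:,::-1]); np.save(f'pics/{name}.npy',c,allow_pickle=True); return c,im
def load(name): return np.load(f'pics/{name}.npy',allow_pickle=True).item()
def ray(c,uv,fish=False):
    M=cv2.Rodrigues(np.array(c['rvec'],float))[0]; t=np.array(c['tvec'],float).ravel()
    x=(uv[0]-c['cx'])/c['fx']; y=(uv[1]-c['cy'])/c['fy']
    if fish:
        r=np.hypot(x,y)+1e-12; d=np.array([x/r*np.sin(r),y/r*np.sin(r),np.cos(r)])
    else: d=np.array([x,y,1.])
    return -M.T@t, M.T@d
def atz(c,uv,z,fish=False):
    o,d=ray(c,uv,fish); return o+d*(z-o[2])/d[2]
def proj(c,P,fish=False):
    M=cv2.Rodrigues(np.array(c['rvec'],float))[0]; p=M@np.array(P,float)+np.array(c['tvec'],float).ravel()
    if fish:
        r=np.hypot(p[0],p[1]); th=np.arctan2(r,p[2]); x,y=p[0]/r*th,p[1]/r*th
    else: x,y=p[:2]/p[2]
    return np.array([c['cx']+c['fx']*x,c['cy']+c['fy']*y])
def crop(name,x,y,w,h,s,out): 
    im=cv2.imread(f'pics/{name}.png'); cv2.imwrite(f'pics/{out}.png',cv2.resize(im[y:y+h,x:x+w],None,fx=s,fy=s,interpolation=cv2.INTER_CUBIC))
def tri(a,b): # two (o,d) rays
    A=np.zeros((3,3));v=np.zeros(3)
    for o,d in (a,b):
        d=d/np.linalg.norm(d);P=np.eye(3)-np.outer(d,d);A+=P;v+=P@o
    return np.linalg.solve(A,v)
E
python3 - <<'E'
from h import *
for n in ('scene','top'):
    c,_=snap(n,n); print(n,c)
print(bot.get_obs())
E
```

```text
scene {'fx': 485.41847075258744, 'fy': 485.41847075258744, 'cx': 319.7709713993965, 'cy': 241.5848904648702, 'rvec': array([ 1.96063465,  1.64879048, -0.57534911]), 'tvec': array([-0.07484122, -0.31954252,  1.46997862])}
top {'fx': 499.7850343106086, 'fy': 499.7850343106086, 'cx': 321.2473751182436, 'cy': 235.4425066699788, 'rvec': array([ 2.19827545, -2.13925297,  0.07835789]), 'tvec': array([-0.00794831,  0.50142396,  1.10751244])}
{'time': 0.1, 'q': array([-7.41421705e+01,  5.00967006e+00,  1.00398482e+01,  9.51009947e+01,
        6.85956091e-04,  8.99978884e+01]), 'qd': array([ 0.09888906, -0.0557267 ,  0.01079991, -0.04758182,  0.01799832,
        0.06586805]), 'joint_efforts': array([-5.36128573e-04, -5.21561766e+01,  4.65653229e+01,  1.60194148e-02,
       -4.83557915e-05,  5.75564471e-06]), 'ee_pos': array([ 0.15023792, -0.52887943,  0.2416451 ]), 'tcp_rot': array([-8.99993114e+01,  7.08164899e-02, -7.41400589e+01]), 'wrist_force': array([-0.02161323,  0.7882209 ,  0.90953205]), 'torque': array([ 0.02724515,  0.01161788, -0.02682215]), 'opening': 0.08555793685680838}
```

View pics/top.png

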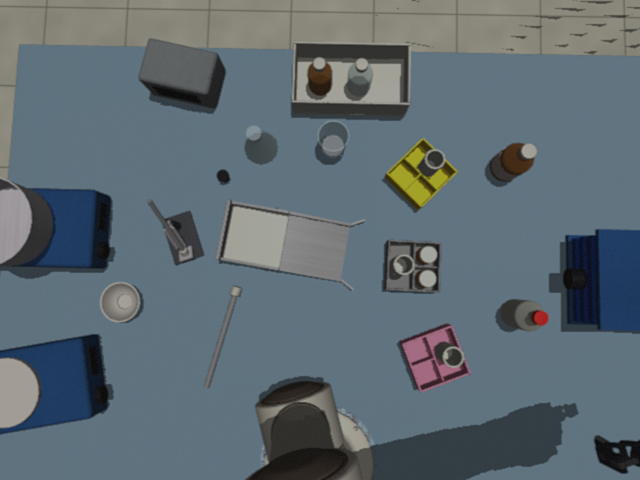

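View pics/scene.png

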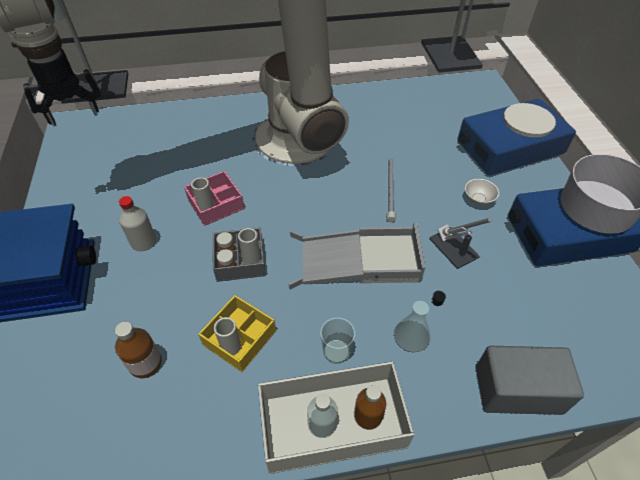

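Top picture: the candidates for the tote are grey (412,267), yellow (421,173) and pink (435,357); I choose the grey one, which holds two jars. The candidates for the rod are the one in the rest (165,230) and a loose longer one on the bench (222,337); I choose the one in the rest. The dock's mouth is at about (348,250) and its end wall at about (225,232).

```bash
python3 - <<'E'
from h import *
crop('top',210,190,250,120,3.2,'c1')
a=cv2.imread('pics/top.png')[190:280,135:225]; b=cv2.imread('pics/scene.png')[205:275,420:500]
a=cv2.resize(a,(450,450),interpolation=cv2.INTER_CUBIC); b=cv2.resize(b,(350*80//70*1,350),interpolation=cv2.INTER_CUBIC)
o=np.zeros((450,800,3),np.uint8);o[:,:400]=a[:,:400];o[:350,400:800]=b[:,:400];cv2.imwrite('pics/c2.png',o)
E
```

```text
(no output)
```

View pics/c1.png

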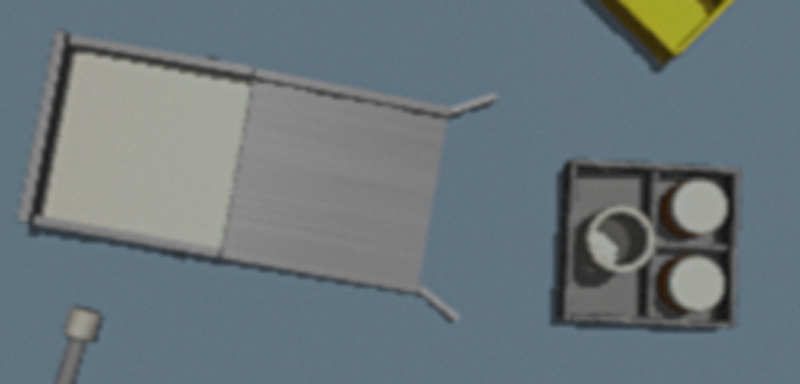

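View pics/c2.png

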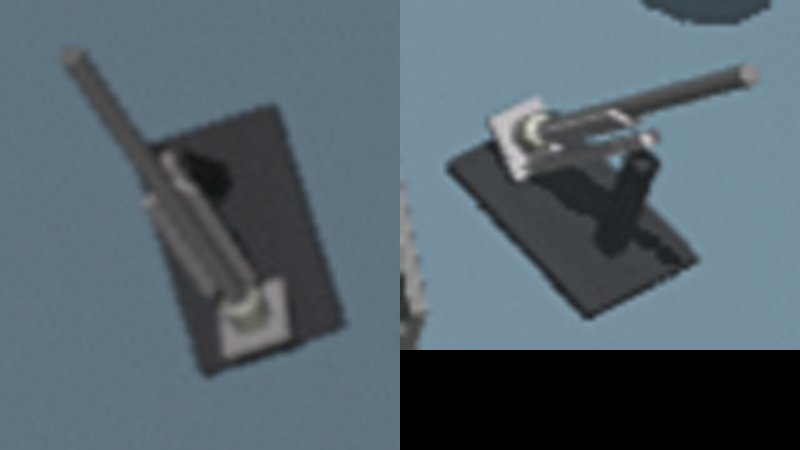

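The crop confirms the grey tote: rim corners at about (570,161), (738,170), (735,326) and (555,323), cup at front left, jars at the rear. It also shows the ramp foot, (443,116) to (418,290), and the lip, (251,80) to (222,256). The rod's top is at (73,52) in the second crop's top view and at (748,75) in its scene view.

```bash
python3 - <<'E'
from h import *
np.set_printoptions(precision=4,suppress=True)
t=load('top');s=load('scene')
f=lambda p:(p[0]/3.2+210,p[1]/3.2+190)
P=[atz(t,f(p),.05) for p in [(570,161),(738,170),(735,326),(555,323)]]
for p in P: print('tote rim',p)
c=np.mean(P,0); fr=(P[0]+P[3]-P[1]-P[2]); l=(P[0]+P[1]-P[2]-P[3])
print('tote',c,'yaw front',np.degrees(np.arctan2(fr[1],fr[0])),'yaw side',np.degrees(np.arctan2(-l[0],l[1])),np.linalg.norm(fr)/2,np.linalg.norm(l)/2)
print('cup rim', atz(t,f((620,238)),.092))
A=[atz(t,f(p),z) for p,z in [((445,117),0.003),((418,289),0.003),((251,78),.026),((222,256),.026),((62,35),.06),((24,218),.06)]]
for p in A: print('dock',p)
foot=(A[0]+A[1])/2;lip=(A[2]+A[3])/2;end=(A[4]+A[5])/2
for v in (lip-foot,end-foot): print(np.degrees(np.arctan2(v[1],v[0])),np.hypot(*v[:2]))
for a,b in ((0,1),(2,3),(4,5)):
  v=A[a]-A[b]; print('cross',np.degrees(np.arctan2(v[1],v[0]))+90,np.hypot(*v[:2]))
top=tri(ray(t,(149.6,200.4)),ray(s,(489.6,220))); ft=tri(ray(t,(184,252.4)),ray(s,(446,231)))
print('rod',top,ft,np.linalg.norm(top-ft)); v=top-ft; print(np.degrees(np.arctan2(v[1],v[0])),np.degrees(np.arcsin(v[2]/np.linalg.norm(v))))
print('bystanders:',[ (n,atz(t,p,.0)[:2]) for n,p in dict(stopper=(223,177),flask=(262,150),beaker=(333,145),wash=(518,316),dish=(121,302),pinkL=(403,355)).items()])
E
```

```text
tote rim [ 0.4922 -0.142   0.05  ]
tote rim [ 0.489 -0.257  0.05 ]
tote rim [ 0.3827 -0.2557  0.05  ]
tote rim [ 0.3813 -0.1336  0.05  ]
tote [ 0.4363 -0.1971  0.05  ] yaw front 89.58849175716206 yaw side -92.55794809775828 0.11855658896270989 0.10873356364532837
cup rim [ 0.4388 -0.1707  0.092 ]
dock [ 0.5253 -0.0574  0.003 ]
dock [ 0.4017 -0.041   0.003 ]
dock [0.547  0.0812 0.026 ]
dock [0.4209 0.0973 0.026 ]
dock [0.569  0.2095 0.06  ]
dock [0.4424 0.23   0.06  ]
81.60520955189865 0.13991342938521992
81.07562805002446 0.27222261818977483
cross 82.45262108708008 0.1247191215095998
cross 82.72221309832324 0.1271016728987688
cross 80.83638880858756 0.12821637632636937
rod [0.5501 0.3481 0.1652] [0.4547 0.3147 0.0233] 0.17423980607394468
19.270339762761846 54.5432077262026
bystanders: [('stopper', array([0.6342, 0.2392])), ('flask', array([0.7007, 0.1505])), ('beaker', array([ 0.7166, -0.0155])), ('wash', array([ 0.3326, -0.4434])), ('dish', array([0.3382, 0.4604])), ('pinkL', array([ 0.2382, -0.1855]))]
```

Measured (yaw counted from world +x):

| | World x, y (m) | Yaw |
|---|---|---|
| Dock foot | (0.4635, -0.0492) | about 81.9° |
| Tote | (0.436, -0.197) | about 88.5° |

Plan: hold the fingers half open, square to the dock and behind the tote's rear wall, and push along the dock line.

```bash
r="-0.152 0 0.333 0 -1.153 0"; python3 -m crank '-0.152 0 0.333 0 -1.153 0;-0.152 0 0.333 0 -1.153 0;-0.152 0 0.333 0 -1.153 0;-0.152 0 0.333 0 -1.153 0;-0.152 0 0.333 0 -1.153 0;-0.152 0 0.333 0 -1.153 0;-0.152 0 0.333 0 -1.153 0;-0.152 0 0.333 0 -1.153 0' 0 40
```

```text
time: 0.9
ee_pos: [0.4316, -0.2889, 0.2417]
tcp_rot: [-89.9, 0.0, -7.5]
wrist_force: [-0.3, 0.2, 0.3]
opening: 0.0429
```

```bash
python3 -m crank '0 0.08 0 0 0 0;0 0.16 0 0 0 0;0 0.16 0 0 0 0;0 0.20 0 0 0 0;0 0.214 0 0 0 0;0 0.214 0 0 0 0;0 0.214 0 0 0 0'
python3 - <<'E'
from h import *
c,_=snap('top','t2'); crop('t2',260,190,200,140,4,'c3')
E
```

```text
time: 1.6
ee_pos: [0.4301, -0.2925, 0.0306]
tcp_rot: [-90.1, -0.1, -8.1]
wrist_force: [0.4, 0.0, 0.9]
opening: 0.0429
```

View pics/c3.png

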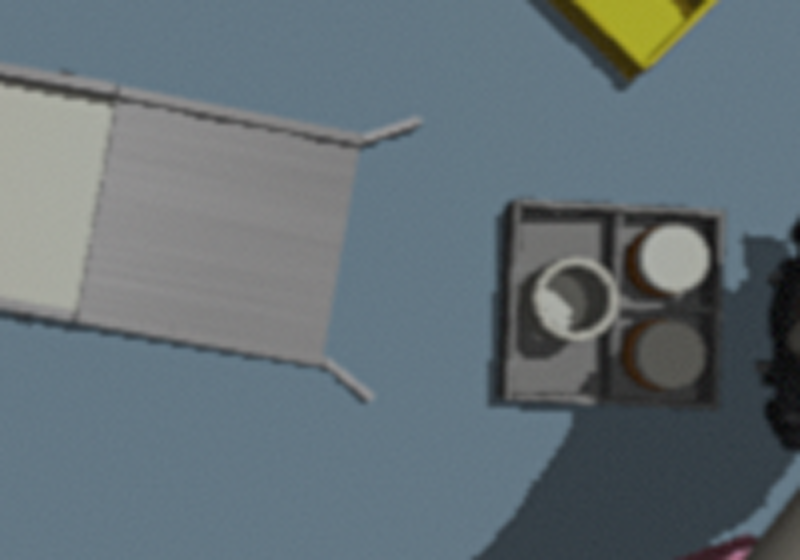

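The gripper is behind the tote, clear of it, and centred on the dock line (tote spans about (505–722, 200–405)). Now I push.

```bash
python3 -m crank '0 0 0.012 0 0 0;0 0 0.022 0 0 0;0 0 0.032 0 0 0;0 0 0.042 0 0 0;0 0 0.052 0 0 0;0 0 0.062 0 0 0;0 0 0.072 0 0 0;0 0 0.082 0 0 0'
python3 -m crank '0 0 0.010 0 0 0;0 0 0.02 0 0 0;0 0 0.03 0 0 0;0 0 0.04 0 0 0;0 0 0.04 0 0 0'
python3 - <<'E'
from h import *
c,_=snap('top','t3'); crop('t3',240,190,200,140,4,'c4')
E
```

```text
time: 2.45
ee_pos: [0.4412, -0.2103, 0.0293]
tcp_rot: [-90.1, -0.1, -8.1]
wrist_force: [-0.0, -5.4, 2.7]
opening: 0.0429
time: 2.95
ee_pos: [0.4466, -0.1697, 0.0288]
tcp_rot: [-90.0, -0.0, -8.0]
wrist_force: [0.5, -0.6, -0.7]
opening: 0.0431
```

View pics/c4.png

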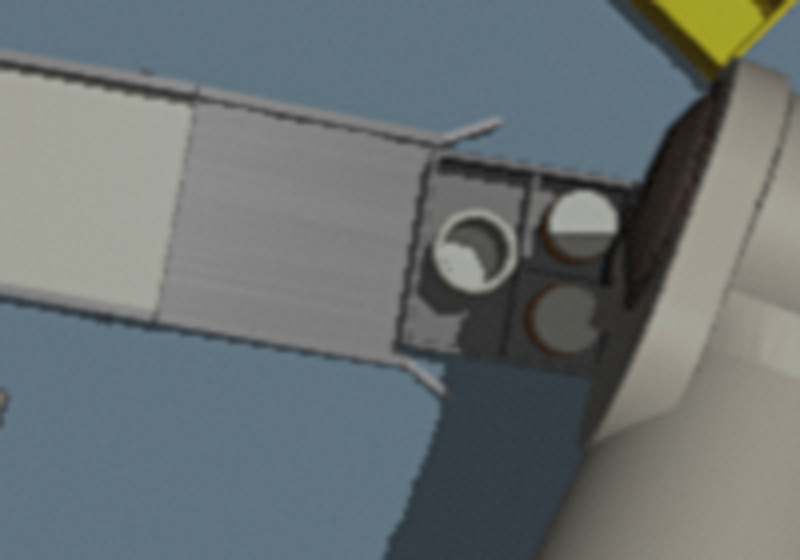

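The tote is square in the mouth: front edge (435,155)–(400,348), between the guides. I'll push it on up the ramp.

```bash
python3 -m crank '0 0 0.010 0 0 0;0 0 0.02 0 0 0;0 0 0.03 0 0 0;0 0 0.04 0 0 0;0 0 0.05 0 0 0;0 0 0.06 0 0 0;0 0 0.07 0 0 0;0 0 0.08 0 0 0'
python3 -m crank '0 -0.001 0.010 0 0 0;0 -0.002 0.02 0 0 0;0 -0.003 0.03 0 0 0;0 -0.005 0.04 0 0 0;0 -0.007 0.05 0 0 0;0 -0.009 0.06 0 0 0;0 -0.011 0.07 0 0 0;0 -0.013 0.08 0 0 0'
```

```text
time: 3.8
ee_pos: [0.4574, -0.091, 0.0281]
tcp_rot: [-90.0, 0.0, -8.1]
wrist_force: [0.1, -3.1, -0.8]
opening: 0.0427
time: 4.6
ee_pos: [0.4689, -0.0119, 0.0416]
tcp_rot: [-90.0, -0.0, -8.1]
wrist_force: [-0.8, -3.7, -0.3]
opening: 0.0429
```

```bash
python3 -m crank '0 -0.002 0.010 0 0 0;0 -0.004 0.02 0 0 0;0 -0.006 0.03 0 0 0;0 -0.007 0.04 0 0 0;0 -0.009 0.05 0 0 0;0 -0.011 0.06 0 0 0;0 -0.012 0.07 0 0 0;0 -0.013 0.08 0 0 0'
python3 - <<'E'
from h import *
c,_=snap('scene','s3'); crop('s3',250,170,200,140,4,'c5')
E
```

```text
time: 5.4
ee_pos: [0.4798, 0.0675, 0.054]
tcp_rot: [-90.0, 0.0, -8.1]
wrist_force: [-0.6, -2.8, -2.0]
opening: 0.0425
```

View pics/c5.png

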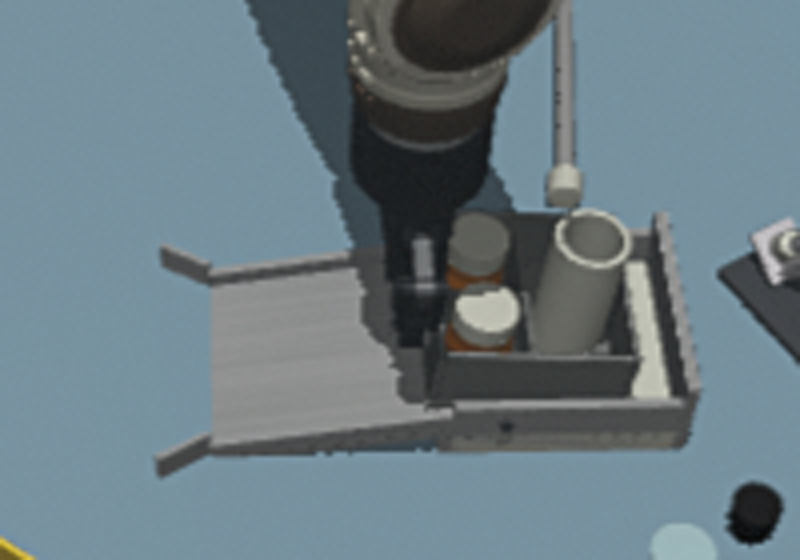

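The tote is still just short of the lip, with its front nearing the deck's end and both jars upright at (478,245) and (487,318). About 18 mm more, slower.

```bash
python3 -m crank '0 -0.001 0.005 0 0 0;0 -0.002 0.01 0 0 0;0 -0.002 0.014 0 0 0;0 -0.002 0.018 0 0 0;0 -0.002 0.018 0 0 0;0 -0.002 0.018 0 0 0;0 -0.002 0.018 0 0 0'
python3 -m crank '0 0 -0.01 0 0 0;0 0 -0.02 0 0 0;0 -0.05 -0.03 0 0 0;0 -0.1 -0.03 0 0 0;0 -0.15 -0.03 0 0 0;0 -0.19 -0.03 0 0 0;0 -0.19 -0.03 0 0 0'
python3 - <<'E'
from h import *
c,_=snap('scene','s4'); c,_=snap('top','t4')
a=cv2.imread('pics/s4.png')[170:290,250:450]; b=cv2.imread('pics/t4.png')[180:300,200:400]
cv2.imwrite('pics/c6.png',cv2.resize(np.vstack([a,b]),None,fx=2.5,fy=2.5,interpolation=cv2.INTER_CUBIC))
E
```

```text
time: 6.15
ee_pos: [0.4826, 0.0845, 0.0565]
tcp_rot: [-90.0, -0.0, -8.1]
wrist_force: [0.2, -0.2, -0.2]
opening: 0.0427
time: 6.85
ee_pos: [0.4797, 0.0539, 0.2524]
tcp_rot: [-89.9, -0.5, -8.1]
wrist_force: [-0.8, -0.1, -0.7]
opening: 0.0426
```

View pics/c6.png

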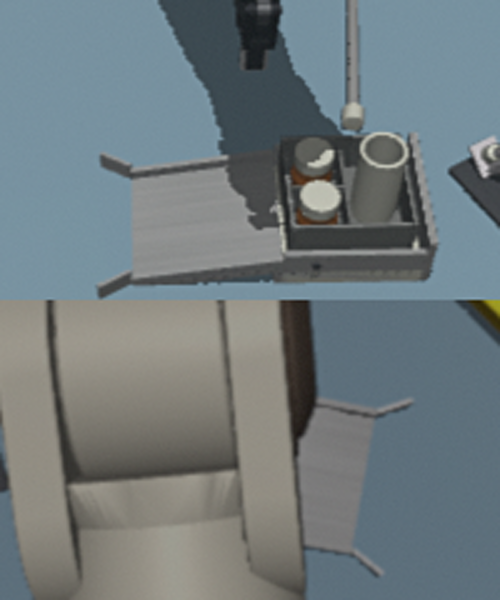

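The tote appears to be down behind the lip, level with the rails, and the jars are upright. I'll confirm by measurement once the top view is clear. Next, the rod approach.

```bash
cat >> h.py <<'E'
def pose(az,tilt):  # tool: y forward az, tilt deg below level; x to the right; z up-ish
    a,b=np.radians([az,tilt]); y=np.array([np.cos(b)*np.cos(a),np.cos(b)*np.sin(a),-np.sin(b)]); x=np.array([np.sin(a),-np.cos(a),0]); return np.c_[x,y,np.cross(x,y)]
def rel(T,P,o=None):
    o=o or bot.get_obs(); R0=R.from_euler('xyz',o['tcp_rot'],degrees=True).as_matrix()
    return np.r_[R0.T@(np.array(P)-o['ee_pos']), R.from_matrix(R0.T@T).as_rotvec()].round(3)
A=19.3; ft=np.array([.4547,.3147,.022]); 
E
python3 - <<'E'
from h import *
o=bot.get_obs(); print(o['q'])
T=pose(A,35);p=T[:,1];r=T[:,2];G=ft+.145*r; print(r,p,G)
for d,u in ((.14,.05),(.0,0)): print(rel(T,G+(.008-d)*p+[0,0,u],o), G+(.008-d)*p+[0,0,u])
E
```

```text
[ 6.43467987e+00 -4.36104026e+00  1.23368426e+00  9.54847981e+01
 -2.08973982e-04  1.04555763e+02]
[0.54134199 0.18957527 0.81915204] [ 0.77311648  0.27074154 -0.57357644] [0.53319459 0.34218841 0.14077705]
[-0.083 -0.019  0.243  0.858  1.004 -0.521] [0.43114321 0.30645053 0.26648914]
[ 0.019  0.111  0.296  0.858  1.004 -0.521] [0.53937952 0.34435435 0.13618843]
```

```bash
cat >> h.py <<'E'
FL=np.diag([-1.,1,-1])
E
python3 -m crank '-0.084 -0.038 0.243 0 -1.2 0;-0.084 -0.038 0.243 0 -1.2 0;-0.084 -0.038 0.243 0 -1.2 0;-0.084 -0.038 0.243 0 -1.2 0;-0.084 -0.038 0.243 0 -1.2 0;-0.084 -0.038 0.243 0 -1.2 0;-0.084 -0.038 0.243 0 -1.2 0;-0.084 -0.038 0.243 0 -1.2 0' -0.4
python3 - <<'E'
from h import *
o=bot.get_obs(); print(o['q'])
T=pose(A,35);p=T[:,1];r=T[:,2];G=ft+.145*r
print(rel(T@FL,G-.132*p+[0,0,.05],o))
E
```

```text
time: 7.75
ee_pos: [0.4288, 0.3072, 0.2823]
tcp_rot: [-89.9, 0.2, 61.1]
wrist_force: [0.2, -0.9, -0.4]
opening: 0.0598
[ 3.56176271e+01  3.14167106e+00  1.26259118e+01  9.96670773e+01
 -1.62385381e-03  6.45148023e+01]
[ 0.001  0.016 -0.002 -0.903 -0.773 -0.405]
```

```bash
python3 -m crank '0 0 0 -0.903 -0.773 -0.405;0 0 0 -0.903 -0.773 -0.405;0 0 0 -0.903 -0.773 -0.405;0 0 0 -0.903 -0.773 -0.405;0 0 0 -0.903 -0.773 -0.405;0 0 0 -0.903 -0.773 -0.405;0 0 0 -0.903 -0.773 -0.405;0 0 0 -0.903 -0.773 -0.405' 
python3 - <<'E'
from h import *
o=bot.get_obs(); print(o['q'])
T=pose(A,35);p=T[:,1];r=T[:,2];G=ft+.145*r
for d in (.132,.06,-.008): print(rel(T@FL,G-d*p,o))
snap('wrist','w1'); snap('top','t5'); snap('scene','s5')
a=cv2.imread('pics/w1.png');b=cv2.imread('pics/t5.png')[170:290,130:370]
a=cv2.resize(a,(400,300));b=cv2.resize(b,(600,300),interpolation=cv2.INTER_CUBIC)
s=cv2.resize(cv2.imread('pics/s5.png')[180:280,360:520],(400,250),interpolation=cv2.INTER_CUBIC)
o=np.zeros((600,800,3),np.uint8);o[:300,:400]=a;o[300:,:600]=b;o[:250,400:]=s;cv2.imwrite('pics/c7.png',o)
E
```

```text
time: 8.55
ee_pos: [0.429, 0.3067, 0.2822]
tcp_rot: [-143.0, -0.8, 107.1]
wrist_force: [-0.9, 0.6, 0.2]
opening: 0.0597
[ 47.44397736 -44.8288364  -39.54356498  46.24271562 -23.35448512
  20.02554316]
[-0.002  0.041  0.051 -0.035 -0.035 -0.023]
[-0.     0.113  0.049 -0.035 -0.035 -0.023]
[ 0.002  0.181  0.046 -0.035 -0.035 -0.023]
```

View pics/c7.png

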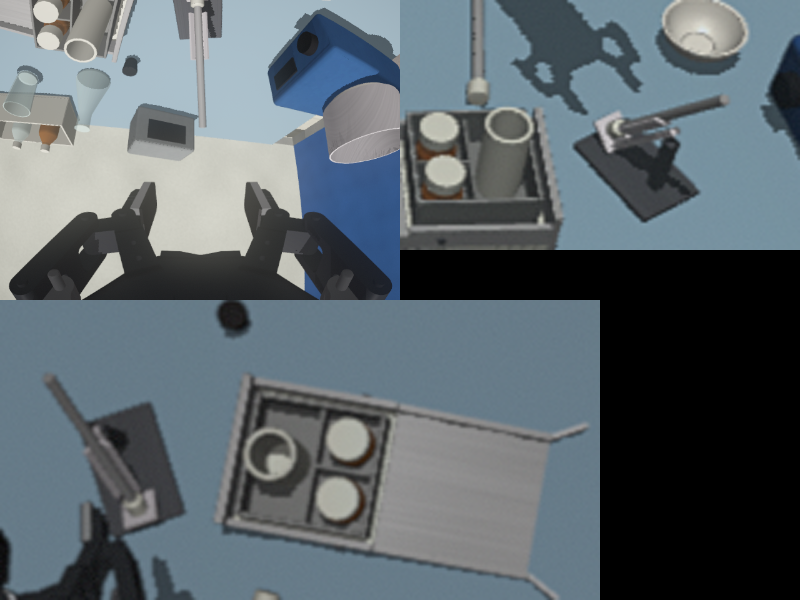

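The tote is docked: its back edge is just past the lip, the jars are upright, and the cup rim is at (272,452) in the composite (top view (238.8,230.8)). The rod is still in its rest. With the tool level the shoulder nears its limit (q2 = -45°). So I'll grip the rod with the tool pointing straight down, and later tilt it 35° to stand the rod up.

```bash
python3 - <<'E'
from h import *
np.set_printoptions(precision=4,suppress=True)
t=load('t5'); f=lambda x,y:(130+x/2.5,170+(y-300)/2.5)
cup=atz(t,f(272,452),.110); print('cup',cup)
P=[atz(t,f(*p),.068) for p in [(259,388),(396,412),(373,545),(232,520)]]
c=np.mean(P,0); d=c[:2]-[.4635,-.0492]; a=np.radians(81.9); print('tote',c,'dock x',d@[np.cos(a),np.sin(a)],'lat',d@[-np.sin(a),np.cos(a)])
d=cup[:2]-[.4635,-.0492]; print('cup dock x-28',d@[np.cos(a),np.sin(a)]-.028,d@[-np.sin(a),np.cos(a)])
G=ft+.145*pose(A,35)[:,2]; o=bot.get_obs()
print('to above',rel(pose(A,90)@FL,[G[0],G[1],.27],o), 'G',G)
E
```

```text
cup [0.4989 0.1768 0.11  ]
tote [0.4916 0.1466 0.068 ] dock x 0.19777651724832435 lat -0.0002604062352001141
cup dock x-28 0.20069351437637284 -0.0031905800463153597
to above [ 0.005  0.095 -0.059  0.918 -0.05  -0.003] G [0.5332 0.3422 0.1408]
```

```bash
python3 -m crank '0 0 0 0.4 -0.05 0;0.005 0.095 -0.059 0.918 -0.05 0;0.005 0.095 -0.059 0.918 -0.05 0;0.005 0.095 -0.059 0.918 -0.05 0;0.005 0.095 -0.059 0.918 -0.05 0;0.005 0.095 -0.059 0.918 -0.05 0;0.005 0.095 -0.059 0.918 -0.05 0;0.005 0.095 -0.059 0.918 -0.05 0' 
python3 - <<'E'
from h import *
print(bot.get_obs()['q'])
G=ft+.145*pose(A,35)[:,2]; o=bot.get_obs()
print(rel(pose(A,90)@FL,G-[0,0,.008],o))
c,_=snap('wrist','w2'); r=pose(A,35)[:,2]
print([proj(c,ft+s*r,True).round() for s in (.1,.14,.18)])
E
```

```text
time: 9.5
ee_pos: [0.5369, 0.3448, 0.2708]
tcp_rot: [-89.6, 0.3, 109.0]
wrist_force: [0.5, 0.6, -0.9]
opening: 0.0601
[ 32.77386674  19.25187158  30.02692197 101.226049    -0.15224395
  13.77826482]
[-0.001  0.138  0.003 -0.007 -0.005 -0.004]
[array([321., 185.]), array([321., 222.]), array([321., 267.])]
```

View pics/w2.png

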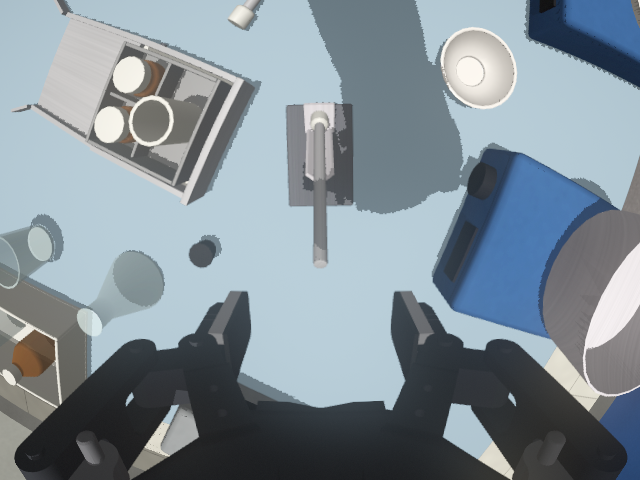

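The rod runs from the foot (319,118) to the top (320,266) and matches the prediction. Now I descend and grip.

```bash
python3 -m crank '0 0.045 0.003 0 0 0;0 0.09 0.003 0 0 0;0 0.12 0.003 0 0 0;0 0.138 0.003 0 0 0;0 0.138 0.003 0 0 0;0 0.138 0.003 0 0 0' 
python3 -m crank '0 0 0 0 0 0;0 0 0 0 0 0;0 0 0 0 0 0;0 0 0 0 0 0;0 0 0 0 0 0;0 0 0 0 0 0;0 0 0 0 0 0;0 0 0 0 0 0' 1 70
```

```text
time: 10.15
ee_pos: [0.5328, 0.3434, 0.1366]
tcp_rot: [-90.2, 0.2, 109.2]
wrist_force: [1.0, -0.0, 0.2]
opening: 0.0598
time: 10.95
ee_pos: [0.5328, 0.343, 0.1369]
tcp_rot: [-90.4, 0.2, 109.3]
wrist_force: [3.0, -3.0, 5.8]
opening: 0.0077
```

```bash
python3 -m crank '0 -0.015 0 0 0 0;0 -0.04 0 0 0 0;0 -0.07 0 0 0 0;0 -0.1 0 0 0 0;0 -0.13 0 0 0 0;0 -0.16 0 0 0 0;0 -0.16 0 0 0 0' 
python3 - <<'E'
from h import *
snap('wrist','w3'); snap('scene','s6')
a=cv2.imread('pics/w3.png')[:, 120:520]; b=cv2.imread('pics/s6.png')[60:300,360:560]
cv2.imwrite('pics/c8.png',np.hstack([a,cv2.resize(b,(400,480),interpolation=cv2.INTER_CUBIC)]))
E
```

```text
time: 11.65
ee_pos: [0.5315, 0.344, 0.3012]
tcp_rot: [-90.6, 0.1, 109.4]
wrist_force: [-0.1, 0.5, -0.5]
opening: 0.0082
```

View pics/c8.png

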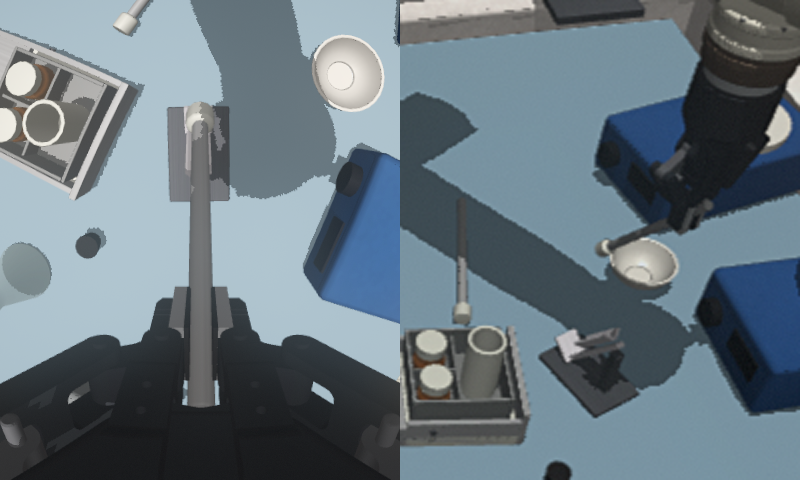

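The rod is held: its foot is at (199,113) in the wrist half and (604,246) in the scene half. The rest is empty. Next I measure the rod's tilt in the hand.

```bash
python3 - <<'E'
from h import *
np.set_printoptions(precision=4,suppress=True)
w=load('w3');s=load('s6'); o=bot.get_obs()
R0=R.from_euler('xyz',o['tcp_rot'],degrees=True).as_matrix()
g=o['ee_pos']-.008*R0[:,1]
F=tri(ray(w,(319,113),True),ray(s,(462,183)))
v=g-F; L=np.linalg.norm(v); print('foot',F,'grasp',g,'L',L,'elev',np.degrees(np.arcsin(v[2]/L)),'az',np.degrees(np.arctan2(v[1],v[0])))
for e in (45,50,55,60):
    r=pose(A,90-e)[:,2]; print(e,proj(w,g-.137*r,True),proj(s,g-.137*r), proj(w,g+.035*r,True))
E
```

```text
foot [0.4543 0.3153 0.189 ] grasp [0.5313 0.3438 0.3047] L 0.14182456059184612 elev 54.628817720564435 az 20.33377839512446
45 [322.2585  88.4844] [459.7638 172.3945] [322.2735 412.0049]
50 [322.2001 103.892 ] [461.5016 177.4937] [322.3101 411.4681]
55 [322.1454 119.3475] [463.5161 182.5051] [322.3491 410.1791]
60 [322.0939 134.844 ] [465.797  187.4043] [322.3902 408.0978]
```

```bash
python3 - <<'E'
from h import *
T=pose(A,54.7)@FL; print(rel(T,np.array([.498,.178,.29])+.008*T[:,1]))
E
```

```text
[-0.145  0.013  0.082 -0.611  0.002 -0.002]
```

```bash
python3 -m crank '0 0 0 -0.13 0 0;0 0 0 -0.26 0 0;-0.02 0 0.01 -0.39 0 0;-0.05 0 0.03 -0.5 0 0;-0.08 0 0.05 -0.611 0 0;-0.11 0.005 0.065 -0.611 0 0;-0.135 0.01 0.077 -0.611 0 0;-0.145 0.013 0.082 -0.611 0 0' 
python3 -m crank '0 0 0 0 0 0;0 0 0 0 0 0;0 0 0 0 0 0'
python3 - <<'E'
from h import *
np.set_printoptions(precision=4,suppress=True)
o=bot.get_obs(); print(o['q'],o['ee_pos'])
R0=R.from_euler('xyz',o['tcp_rot'],degrees=True).as_matrix()
g=o['ee_pos']-.008*R0[:,1]; print('g',g)
w,_=snap('wrist','w4'); s,_=snap('scene','s7'); 
for n,P in dict(foot=g-[0,0,.145],top=g+[0,0,.035],rim=[.498,.178,.11]).items(): print(n,proj(w,P,True),proj(s,P))
a=cv2.imread('pics/w4.png')[40:440,120:520]; x,y=proj(s,g-[0,0,.1]).astype(int); b=cv2.imread('pics/s7.png')[y-50:y+50,x-50:x+50]; print('scene off',x-50,y-50)
cv2.imwrite('pics/c9.png',np.hstack([a,cv2.resize(b,(400,400),interpolation=cv2.INTER_CUBIC)]))
E
```

```text
time: 12.55
ee_pos: [0.5008, 0.1774, 0.2814]
tcp_rot: [-125.2, 0.2, 109.3]
wrist_force: [0.1, -0.1, -0.5]
opening: 0.0081
time: 12.85
ee_pos: [0.5023, 0.1804, 0.2828]
tcp_rot: [-125.2, 0.2, 109.4]
wrist_force: [-0.3, 0.4, -0.6]
opening: 0.008
[ 19.9996 -31.0691 -23.4321  62.4332  -0.4839   0.3909] [0.5023 0.1804 0.2828]
g [0.498  0.1789 0.2893]
foot [322.6122 114.5732] [404.994  218.5803]
top [322.3722 420.4068] [418.2223 156.3308]
rim [321.4411  88.936 ] [402.492  228.6924]
scene off 357 154
```

View pics/c9.png

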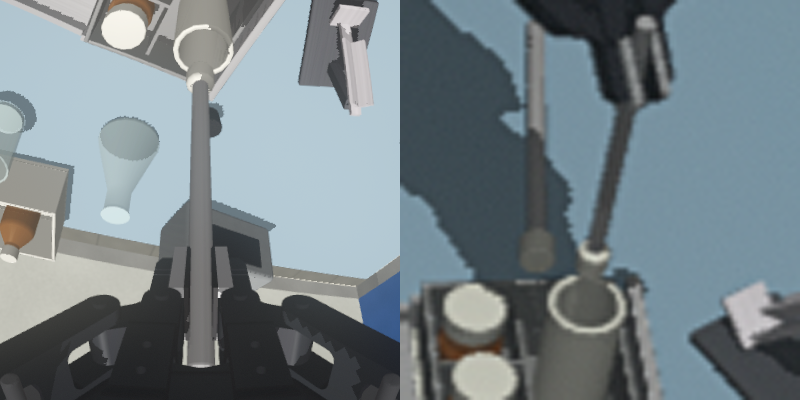

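The rod is upright above the cup: rim centre at (203,47) in the wrist half and (587,303) in the scene half, foot at (593,265). Predictions agree within about 2 px, and I refine the rim once.

```bash
python3 - <<'E'
from h import *
np.set_printoptions(precision=4,suppress=True)
w=load('w4');s=load('s7')
C=tri(ray(w,(323,87),True),ray(s,(403.75,229.75))); F=tri(ray(w,(321,117),True),ray(s,(405,219)))
print('rim',C,atz(w,(323,87),.11,True),atz(s,(403.75,229.75),.11),'foot',F)
R0=R.from_euler('xyz',bot.get_obs()['tcp_rot'],degrees=True).as_matrix(); print('down',-R0[2], 'x',R0[:,0])
E
```

```text
rim [0.4984 0.1803 0.106 ] [0.4961 0.1785 0.11  ] [0.5015 0.1799 0.11  ] foot [0.4997 0.1783 0.1449]
down [0.0031 0.8171 0.5765] x [-0.3324  0.9431 -0.0031]
```

```bash
python3 -m crank '0 0.016 0.012 0 0 0;0 0.033 0.023 0 0 0;0 0.049 0.035 0 0 0;0 0.057 0.040 0 0 0;0 0.057 0.040 0 0 0' 
python3 -m crank '0 0.012 0.009 0 0 0;0 0.023 0.016 0 0 0;0 0.031 0.022 0 0 0;0 0.033 0.0235 0 0 0;0 0.033 0.0235 0 0 0;0 0.033 0.0235 0 0 0'
```

```text
time: 13.45
ee_pos: [0.502, 0.1796, 0.2119]
tcp_rot: [-125.1, 0.2, 109.4]
wrist_force: [-0.0, -0.1, -0.8]
opening: 0.0083
time: 14.05
ee_pos: [0.5026, 0.1792, 0.1738]
tcp_rot: [-125.3, 0.2, 109.3]
wrist_force: [0.4, 1.3, -0.4]
opening: 0.0083
```

```bash
python3 -m crank '0 0.004 0.003 0 0 0;0 0.004 0.003 0 0 0;0 0.004 0.003 0 0 0' 
python3 -m crank '0 0 0 0 0 0;0 0 0 0 0 0;0 0 0 0 0 0;0 0 0 0 0 0;0 0 0 0 0 0;0 0 0 0 0 0' 0
python3 -m crank '0 -0.015 0 0 0 0;0 -0.03 0 0 0 0;0 -0.05 0 0 0 0;0 -0.07 0 0 0 0;0 -0.1 0 0 0 0;0 -0.14 0 0 0 0;0 -0.17 0 0 0 0;0 -0.17 0 0 0 0'
python3 - <<'E'
from h import *
w,_=snap('wrist','w5'); s,_=snap('scene','s8'); t,_=snap('top','t8')
a=cv2.imread('pics/w5.png'); b=cv2.imread('pics/s8.png')[150:290,330:450]; c=cv2.imread('pics/t8.png')[170:290,190:330]
o=np.zeros((600,800,3),np.uint8); o[:300,:400]=cv2.resize(a,(400,300)); o[300:,:350]=cv2.resize(c,(350,300),interpolation=cv2.INTER_CUBIC); o[:455,400:790]=cv2.resize(b,(390,455),interpolation=cv2.INTER_CUBIC); cv2.imwrite('pics/c10.png',o)
E
```

```text
time: 14.35
ee_pos: [0.5025, 0.1791, 0.1686]
tcp_rot: [-125.3, 0.2, 109.3]
wrist_force: [-0.6, 1.1, 2.5]
opening: 0.0078
time: 14.95
ee_pos: [0.5022, 0.179, 0.1679]
tcp_rot: [-125.3, 0.2, 109.3]
wrist_force: [-0.2, -0.2, -0.3]
opening: 0.0431
time: 15.75
ee_pos: [0.409, 0.1468, 0.3119]
tcp_rot: [-125.7, 0.2, 109.3]
wrist_force: [1.3, 0.1, 0.1]
opening: 0.0429
```

The picture limit is reached, so I check by image differencing: docked cup without the rod (s4) against now (s8), plus the tote's position in the top view.

```bash
python3 - <<'E'
from h import *
s=load('s8'); A0=cv2.imread('pics/s4.png').astype(int);B0=cv2.imread('pics/s8.png').astype(int)
top=np.array([.498,.178,.206]); rim=np.array([.498,.178,.11])
print('expect top',proj(s,top),'rim',proj(s,rim), 'gripper tip',proj(s,bot.get_obs()['ee_pos']))
m=(abs(A0-B0).max(2)>30).astype(np.uint8)
sub=m[150:245,380:440]
for r in range(0,95,3): print(150+r,''.join('#' if v else '.' for v in sub[r]))
t5=cv2.imread('pics/t5.png').astype(int);t8=cv2.imread('pics/t8.png').astype(int)
m=(abs(t5-t8).max(2)>40)[185:285,205:300]
for r in range(0,100,3): print(185+r,''.join('#' if v else '.' for v in m[r]))
E
```

```text
expect top [408.72780468 199.22653028] rim [402.49201091 228.69242276] gripper tip [388.99191073 136.38730023]
150 ............................................................
153 ............................................................
156 ............................................................
159 ............................................................
162 ............................................................
165 ............................................................
168 ............................................................
171 ............................................................
174 ............................................................
177 ............................................................
180 ............................................................
183 ............................................................
186 ............................................................
189 ............................................................
192 ##.......####...............................................
195 ####......
[... 3790 characters left out ...]

266 ............................................###................................................
269 .......................................###########.............................................
272 .............###........................###########.#######....................................
275 ..........##.####.......................#####################..................................
278 ........###.#######.....................########################...............................
281 ........###..#######................##############################.............................
284 .......############................##################################..........................
```

```bash
python3 -m crank '0 -0.02 0 0 0 0;0 -0.02 0 0 0 0;0 -0.02 0 0 0 0;0 -0.02 0 0 0 0;0 -0.02 0 0 0 0' && python3 -c "
from workcell import bot
print(bot.job_done())"
```

```text
time: 16.4
ee_pos: [0.3987, 0.1432, 0.322]
tcp_rot: [-125.2, 0.2, 109.3]
wrist_force: [0.3, 0.4, 0.2]
opening: 0.0432
the job is handed in; nothing more can be done
None
```

I handed the job in at 16.4 s. My last checks show the grey tote docked and the rod standing in its cup; no verdict was reported.

**What I did:** I pushed the tote up the ramp with half-open fingers, square to the dock, until its back edge passed the lip. I then gripped the rod in its rest with the tool pointing down and lifted it. I tilted the tool 35° to bring the rod upright, lowered it into the cup, let go and backed off.

**Last checks:**
- **Tote:** the view after docking showed a white strip of deck behind its back edge and both jars upright. Its measured dock x was 198 to 201 mm, but the finger position implied about 204 mm. Both are inside the window; the lowest is only about 1.5 mm above the 196.5 mm limit. Its height and level were judged by eye only, from the pictures.
- **Rod:** differencing pictures from before and after put the rod's top at about (408, 201), against an expected (409, 199) for a rod standing upright in the cup. The final lowering gave a contact force of about 2.5 N.
- **Tote after the rod went in:** the top view showed no change at the tote's edges.
- **Not done:** my last picture was refused by the 12-picture limit, so I never saw the final state. I also did not measure the bystanders again, but the gripper felt no unexpected forces.

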